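# Slide a carrier of sample tins up onto the extraction deck

### The arm

A 7-joint arm with a two-finger parallel gripper is mounted at the origin on the work surface. World frame = base frame: x ahead of the robot, y to its left, z up, the work surface at z = 0. Lengths are in m, angles in rad, forces in N, time in s.
With the tool pointing down it reaches from about 0.4 to 0.85 m from the base axis. Payload 10.4 kg.
Tool frame: the origin (TCP) lies midway between the tips of the shut fingers; the grasp point (between the pads) lies 19 mm behind it; z points along the fingers, x is the direction in which the jaws open and shut, and the axes are right-handed (so a half turn about z gives the same grasp; the last joint's range is limited). The gripper opens to 87 mm and grips with 3 to 60 N. Pads are 19 mm wide; open, the fingers measure 117 mm over their backs; the gripper's body (75 mm by 190 mm) begins 51 mm behind the grasp point.
Start: joints at [1.198, 0.332, -0.065, 1.46, 0.022, 1.35, -0.088], TCP at [0.214, -0.587, 0.223] pointing down, gripper open.
Joint ranges: [-2.6, 2.6], [-0.5, 2.12], [-1.47, 1.34], [0.16, 2.42], [-1.27, 4.41], [0.06, 2.06], [-2.6, 2.6]. Speed limits (rad/s): [2.22, 2.22, 2.79, 2.79, 3.14, 3.14, 3.14].

### API

Orientations are given as a unit quaternion [x, y, z, w].
In Python, from bench import r gives the robot as it stands. The module is installed in compiled form; this text tells all that it offers.
- The arm moves only by the tool play_rows, never from a script. Its argument "commands" is a list of rows, each a list of 7 numbers: the shift along the world's x, y, z in cm, then the turn, a rotation vector about the world's x, y, z in rad, then the finger opening in cm, from 0 to 8.7. A call has 1 to 20 rows; each row shifts and turns the commanded pose from where the row before left it; what a row does not reach is not made up. A row lasts 1/8 s, in which the tool goes at most 62.5 mm and 10.7 degrees, less where a joint would pass 70% of its speed; a pose out of reach is approached as far as the arm can. A call is refused whole if a number of a shift passes 6.25 or a number of a turn 0.188, either way. A call with a gripper value outside its range is refused whole. The fingers move at their own pace and stop on an object; "grip_force" is the grip in N (left out, the last holds). Time passes only in rows, so rows that do not move let the fingers close. It gives the time, the measured TCP pose, the force and the opening at its end, in the units of the state.
- r.read_state(): the state, without advancing time (a new reading comes with each control period).
- r.camera(name): name is "side" or "top" or "wrist"; returns a dict with "img" (480x640x3 uint8, red, green, blue), "K" (3x3 intrinsics, pixels), "camera_from_world" (4x4, takes a point from world to camera coordinates). Camera axes: x right, y down, z forward; pixel columns grow to the right and rows downward; lengths in m; the calibration is good to about 2 mm. A picture is of the moment at which its call begins. There is no depth.
- r.close_job(): hands the job in, once; it reports no verdict.
The state is a dict: "time": time; "joint_positions": joint angles; "joint_vel": joint speeds; "joint_torque": joint torques, N m; "ee_pos": TCP position; "eef_rot": TCP orientation; "ft_force": force on the tool from outside, world axes, zero at the start; "torque": the same for the moment, N m; "width": finger opening in m.
Only numpy, scipy, OpenCV 4.12 (cv2) and the standard library are available. Lean on these libraries where they do the work, as an engineer would, in place of code of your own. Each camera call takes 0.05 s, during which the arm holds its last target. There are 200 camera calls.

### The job

Put the carrier of sample tins to vent on the extraction deck: lift its leading edge over the deck's raised front edge, then push it on, without ramming the edge or tipping the carrier more than about 15 degrees, until it stands flat and square on the deck with its leading wall snug against the rubber buffers at the back. Feel for the buffers and press them only gently (with no more than 10 N); let go at the end and leave the other things on the bench where they are.

Things in the scene. Friction and masses are not known exactly. Their poses are not given: they have to be found in the camera images.
- carrier: Grey steel tray packed with six small paint tins fixed in it: one rigid piece of 0.6 to 1 kg, centre of mass near its middle, about 35 mm up. 130 mm wide (x), 190 mm long (y), walls 50 mm high, tin tops at 65 mm, flat underside, a raised bar handle at each end. Origin: centre of the underside; z up; +y is the leading end, which faces the deck within 12 degrees at the start. Friction about 0.6.
- lead_bar (a point): Middle of the leading handle (carrier frame 0, +87, 105 mm): a round steel bar 10 mm thick and 100 mm long lying along the carrier's x, held by a 10 mm upright at each end. Below it nothing but the wall's top edge (50 mm up) and, behind it, the tins.
- trail_bar (a point): Middle of the trailing handle, an equal bar (carrier frame 0, -87, 105 mm).
- lead_edge (a point): Middle of the carrier's leading lower edge (carrier frame 0, +95, 0 mm).
- trail_edge (a point): Middle of the carrier's trailing lower edge (carrier frame 0, -95, 0 mm).
- deck: Stainless slotted extraction deck fixed to the bench, a flat platform 280 mm wide (x), 300 mm deep (y), 14 mm high. Origin: centre of its underside, on the bench. +y points from its front edge to its back. The front edge is a plain upright 14 mm step at y = -150 mm; no side rails.
- plenum: White slotted suction box fixed along the deck's back edge, 280 mm wide, 80 deep, 220 high. Origin: lower edge of its front face, in the middle, on the bench (deck frame 0, +150, 0 mm); axes as the deck's. It carries the two rubber buffers, 26 mm across, at x = -45 and +45 mm, 40 mm above the bench, on threaded studs that point to the front (-y). See stud_root.
- paint_tin: Bystander: one-litre paint tin, 105 mm across, 122 mm high. Origin: centre of the underside.
- timer: Bystander: white lab timer lying flat, 70 x 62 x 18 mm. Origin: centre of the underside.
- test_panel: Bystander: plywood test panel lying flat, 100 x 150 x 6 mm. Origin: centre of the underside.
- stud_root (a point): Point on the plenum's front face midway between the two studs (plenum frame 0, 0, 40 mm). Both studs are screwed out equally: the buffer noses stand 25 to 70 mm ahead (-y) of this face. How far is NOT measured and differs every time; it must be found by touch. Each nose is springy along y, about 3 N per mm, 12 mm travel.
Things that resemble listed ones, but are neither listed nor needed, are in the scene too. Leave any yellow look-alike of the carrier alone.

How it is judged:
By the outcome, as a careful person would: the job done as asked, in the order asked, and still so for the second after the job is handed in, with the robot touching nothing.
It also fails if it takes over 64 s, if anything falls off the work surface, if the arm or the gripper's body presses on something with over 40 N, if the wrist force passes 120 N, or if a joint passes its speed limit or range.

## Working session

There is one attempt and no reset: what is moved stays moved. The work goes in short steps, Python scripts to look and compute and a tool call to move; the robot and the scene stay as the last step left them, time stands still between calls to the robot, and variables do not carry over. Pictures are saved under pics/ and viewed, about 8 in all and at most 12, crops included, and the job is handed in when it is done.

Besides the shell and the picture viewer there is one more tool, called after "Call:" as name([rows], argument=value, ...), one row to a line, values as JSON. play_rows: Moves the arm, as the interface text tells. Its arguments: {"type":"object","properties":{"commands":{"type":"array","items":{"type":"array","items":{"type":"number"}}},"grip_force":{"type":"number"}},"required":["commands"]}

```bash
mkdir -p pics; python3 - <<'E'
from bench import r
import cv2, numpy as np
np.set_printoptions(precision=4,suppress=True)
s=r.read_state(); print(s)
for n in ("side","top"):
    c=r.camera(n); cv2.imwrite(f"pics/{n}1.png",c["img"][:,:,::-1]); print(n,c["K"],c["camera_from_world"])
    np.savez(f"{n}1.npz",**c)
E
```

```text
{'time': 0.0, 'joint_positions': array([ 1.1984,  0.3328, -0.0647,  1.4609,  0.0216,  1.3499, -0.0884]), 'joint_vel': array([ 0.0003, -0.0005, -0.0006,  0.0012,  0.0001, -0.0014, -0.0006]), 'joint_torque': array([  0.0022, -62.3256,   0.0261, -38.9904,  -0.0613,   0.0397,
         0.0002]), 'ee_pos': array([ 0.2141, -0.5868,  0.2218]), 'eef_rot': array([ 0.8194, -0.5732, -0.0006, -0.0004]), 'ft_force': array([ 0.0633,  1.0158, -0.3224]), 'torque': array([-0.0636,  0.0448, -0.0229]), 'width': 0.08724226013380793}
side [[513.4049   0.     324.4337]
 [  0.     513.4049 245.8502]
 [  0.       0.       1.    ]] [[-0.976  -0.2177 -0.0022  0.5413]
 [-0.1383  0.6278 -0.766   0.1569]
 [ 0.1681 -0.7474 -0.6428  0.927 ]
 [ 0.      0.      0.      1.    ]]
top [[504.7      0.     317.8319]
 [  0.     504.7    238.6058]
 [  0.       0.       1.    ]] [[-0.1049 -0.9945 -0.0019  0.0149]
 [-0.9623  0.102  -0.2523  0.5992]
 [ 0.2511 -0.0246 -0.9677  1.0522]
 [ 0.      0.      0.      1.    ]]
```

View pics/side1.png

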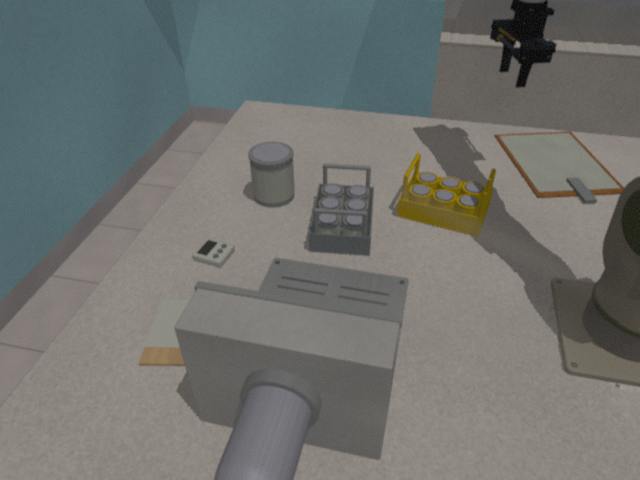

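View pics/top1.png

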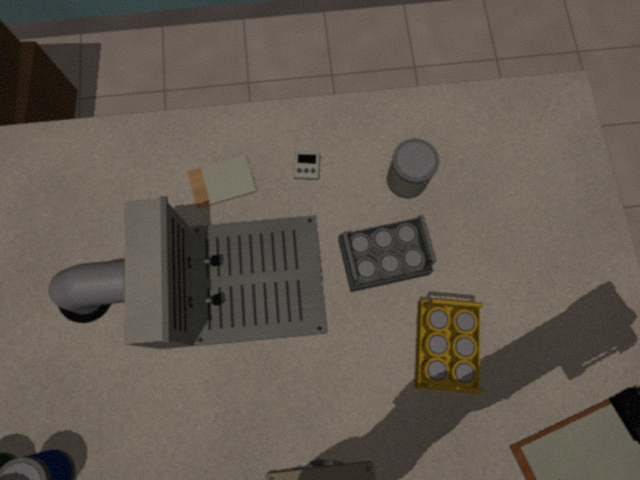

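```bash
python3 - <<'E'
import cv2
a=cv2.imread("pics/top1.png")[200:355,180:445]; cv2.imwrite("pics/topc.png",cv2.resize(a,None,fx=3,fy=3,interpolation=cv2.INTER_CUBIC))
E
```

```text
(no output)
```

View pics/topc.png

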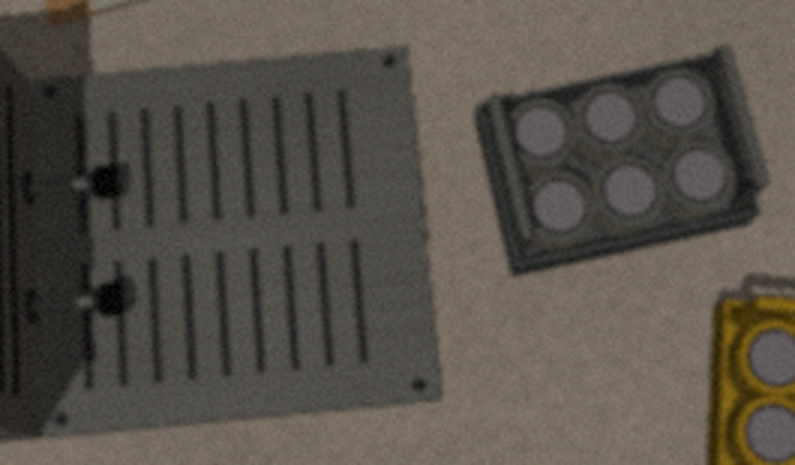

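```bash
cat >h.py <<'E'
import numpy as np
np.set_printoptions(precision=4,suppress=True)
def px2w(c,uv,z):
    T=c["camera_from_world"];R=T[:3,:3];t=T[:3,3];o=-R.T@t
    uv=np.atleast_2d(np.array(uv,float))
    d=(np.linalg.inv(c["K"])@np.c_[uv,np.ones(len(uv))].T).T@R
    return o+d*((z-o[2])/d[:,2])[:,None]
def w2px(c,P):
    T=c["camera_from_world"];q=np.atleast_2d(P)@T[:3,:3].T+T[:3,3];p=q@c["K"].T
    return p[:,:2]/p[:,2:]
E
python3 - <<'E'
from h import *
c=dict(np.load("top1.npz"))
f=lambda l:(np.array(l,float)+.5)/3-.5+[180,200]
def P(n,l,z):
    p=px2w(c,f(l),z); print(n,p[:,:2].tolist() if 0 else p[:,:2]); return p[:,:2]
t=P("tins",[(540,131),(610,117),(680,102),(559,206),(629,190),(700,174)],.065)
m=t.mean(0); v=(t[0]-t[2]+t[3]-t[5]); v/=np.linalg.norm(v)
print("carrier",m,"yaw(y axis vs world y)",np.degrees(np.arctan2(-v[0],v[1])))
w=P("wall",[(478,105),(514,272),(757,215)],.05); print(np.linalg.norm(np.diff(w,axis=0),axis=1), (w[0]+w[2])/2)
b=P("leadbar",[(493,100),(530,235)],.105);P("trailbar",[(727,50),(762,185)],.105)
d=P("deck",[(408,47),(441,398)],.014); print(np.linalg.norm(d[1]-d[0]))
e=d[0]-d[1]; print("deck yaw",np.degrees(np.arctan2(e[1],e[0])),"front mid",d.mean(0))
P("buf",[(112,182),(117,298)],.040);P("screws",[(389,61),(418,384),(51,91),(62,418)],.014)
E
```

```text
tins [[ 0.5796 -0.1412]
 [ 0.5848 -0.195 ]
 [ 0.5909 -0.2492]
 [ 0.5212 -0.148 ]
 [ 0.5277 -0.2013]
 [ 0.5342 -0.2557]]
carrier [ 0.5564 -0.1984] yaw(y axis vs world y) 6.428039130515194
wall [[ 0.6086 -0.0982]
 [ 0.4779 -0.11  ]
 [ 0.5015 -0.2967]]
[0.1312 0.1882] [ 0.555  -0.1974]
leadbar [[ 0.5967 -0.1057]
 [ 0.495  -0.1201]]
trailbar [[ 0.6164 -0.2811]
 [ 0.5135 -0.2902]]
deck [[ 0.6715 -0.0507]
 [ 0.3943 -0.0467]]
0.2772958393189306
deck yaw -0.8229098791234484 front mid [ 0.5329 -0.0487]
buf [[0.5802 0.1856]
 [0.4912 0.1868]]
screws [[ 0.6615 -0.0344]
 [ 0.4064 -0.0306]
 [ 0.6651  0.2344]
 [ 0.4094  0.2376]]
```

Call:
play_rows([
  [2.2,3.2,0,0,0,-0.016,8.7],
  [2.2,3.2,0,0,0,-0.016,8.7],
  [2.2,3.2,0,0,0,-0.016,8.7],
  [2.2,3.2,0,0,0,-0.016,8.7],
  [2.2,3.2,0,0,0,-0.016,8.7],
  [2.2,3.2,0,0,0,-0.016,8.7],
  [2.2,3.2,0,0,0,-0.016,8.7],
  [2.2,3.2,0,0,0,-0.016,8.7],
  [2.2,3.2,0,0,0,-0.016,8.7],
  [2.2,3.2,0,0,0,-0.016,8.7],
  [2.2,3.2,0,0,0,-0.016,8.7],
  [2.2,3.2,0,0,0,-0.016,8.7],
  [2.2,3.2,0,0,0,-0.016,8.7],
  [2.2,3.2,0,0,0,-0.016,8.7],
  [2.2,2.6,0,0,0,-0.016,8.7],
  [0,0,0,0,0,0,8.7],
  [0,0,0,0,0,0,8.7],
])

```text
time: 2.22
ee_pos: [0.5437, -0.1139, 0.2222]
eef_rot: [0.745, -0.667, -0.0, 0.0]
ft_force: [-0.2, -1.2, 1.2]
width: 0.0873
```

```bash
python3 - <<'E'
from bench import r
from h import *
import cv2
c=r.camera("wrist"); cv2.imwrite("pics/w1.png",c["img"][:,:,::-1]); np.savez("w1.npz",**c)
print(w2px(c,[[.5458,-.112,.105],[.5652,-.2848,.105]]))
E
```

```text
[[314.7038 230.1262]
 [566.4602 229.4717]]
```

View pics/w1.png

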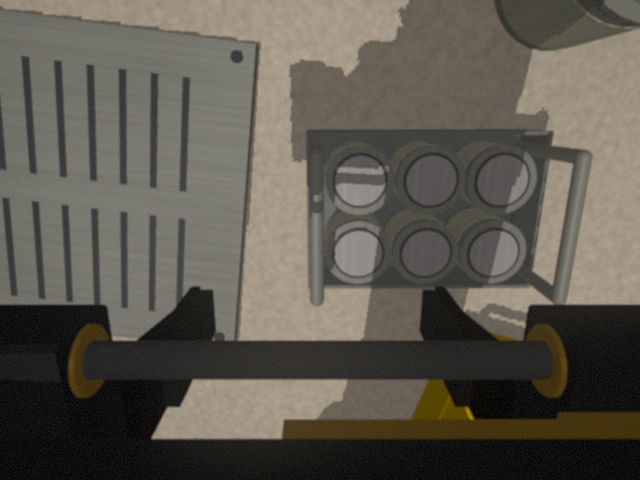

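Call:
play_rows([
  [0.2,0.2,-2.5,0,0,0,8.7],
  [0,0,-3,0,0,0,8.7],
  [0,0,-3,0,0,0,8.7],
  [0,0,-3,0,0,0,8.7],
  [0,0,-1.6,0,0,0,8.7],
  [0,0,-0.5,0,0,0,8.7],
  [0,0,0,0,0,0,0],
  [0,0,0,0,0,0,0],
  [0,0,0,0,0,0,0],
  [0,0,0,0,0,0,0],
  [0,0,0,0,0,0,0],
  [0,0,0,0,0,0,0],
], grip_force=25)

```text
time: 3.78
ee_pos: [0.5462, -0.1112, 0.0866]
eef_rot: [0.745, -0.667, 0.0, 0.0]
ft_force: [1.2, 0.3, -0.5]
width: 0.0347
```

Call:
play_rows([
  [0,0,0,0,0,0,0],
  [0,0,0,0,0,0,0],
  [0,0,0,0,0,0,0],
  [0,0,0,0,0,0,0],
  [0,0,0,0,0,0,0],
])

```text
time: 4.4
ee_pos: [0.5462, -0.1116, 0.0866]
eef_rot: [0.745, -0.667, 0.0, 0.0]
ft_force: [0.0, -3.2, -0.3]
width: 0.0089
```

Call:
play_rows([
  [0,0,0.4,0.0236,0.0027,0,0],
  [0,0,0.4,0.0236,0.0027,0,0],
  [0,0,0.4,0.0236,0.0027,0,0],
  [0,0,0.4,0.0236,0.0027,0,0],
  [0,0,0.4,0.0236,0.0027,0,0],
  [0,0,0.4,0.0236,0.0027,0,0],
  [0,0,0.4,0.0236,0.0027,0,0],
  [0,0,0.4,0.0236,0.0027,0,0],
  [0,0,0,0,0,0,0],
  [0,0,0,0,0,0,0],
])

```text
time: 5.65
ee_pos: [0.5462, -0.1108, 0.1185]
eef_rot: [0.742, -0.664, -0.071, -0.063]
ft_force: [-0.3, 0.3, -4.6]
width: 0.009
```

```bash
python3 - <<'E'
from bench import r
from h import *
import cv2
c=r.camera("side"); cv2.imwrite("pics/s2.png",cv2.resize(c["img"][130:330,220:440,::-1],None,fx=3,fy=3)); print(r.read_state()["torque"])
E
```

```text
[-0.4398 -0.0891 -0.0136]
```

View pics/s2.png

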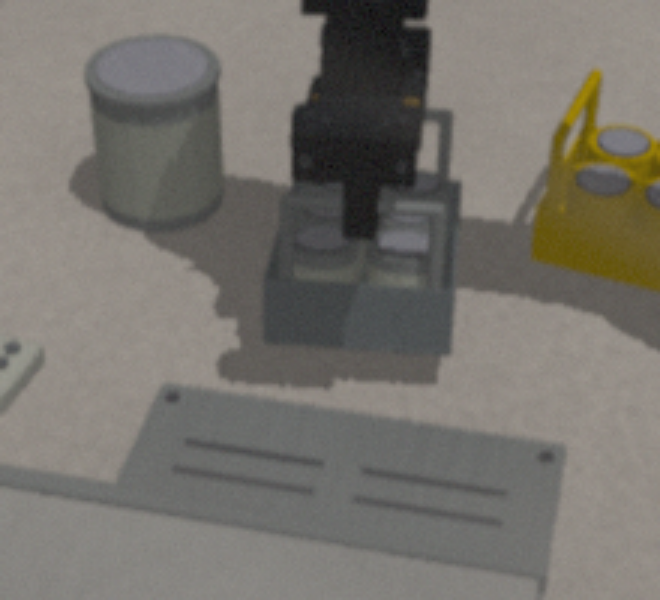

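Call:
play_rows([
  [-0.08,1.05,0,0,0,-0.009,0],
  [-0.08,1.05,0,0,0,-0.009,0],
  [-0.08,1.05,0,0,0,-0.009,0],
  [-0.08,1.05,0,0,0,-0.009,0],
  [-0.08,1.05,0,0,0,-0.009,0],
  [-0.08,1.05,0,0,0,-0.009,0],
  [-0.08,1.05,0,0,0,-0.009,0],
  [-0.08,1.05,0,0,0,-0.009,0],
  [-0.08,1.05,0,0,0,-0.009,0],
  [-0.08,1.05,0,0,0,-0.009,0],
  [-0.08,1.05,0,0,0,-0.009,0],
  [-0.08,1.05,0,0,0,-0.009,0],
  [-0.08,1.05,0,0,0,-0.009,0],
  [-0.08,1.05,0,0,0,-0.009,0],
  [0,0,0,0,0,0,0],
  [0,0,0,0,0,0,0],
])

```text
time: 7.7
ee_pos: [0.5354, 0.0367, 0.1191]
eef_rot: [-0.698, 0.709, 0.067, 0.068]
ft_force: [0.0, 3.6, -1.3]
width: 0.0089
```

```bash
python3 - <<'E'
from bench import r
from h import *
import cv2
c=r.camera("top"); cv2.imwrite("pics/t2.png",cv2.resize(c["img"][190:360,170:430,::-1],None,fx=3,fy=3)); np.savez("t2.npz",**c)
s=r.read_state();print(s["torque"],s["ft_force"])
from scipy.spatial.transform import Rotation as R
print(R.from_quat(s["eef_rot"]).as_matrix())
E
```

```text
[ 0.4348  0.0111 -0.036 ] [ 0.5199  2.8606 -3.033 ]
[[-0.0155 -0.9999  0.003 ]
 [-0.9817  0.0158  0.1895]
 [-0.1896 -0.     -0.9819]]
```

View pics/t2.png

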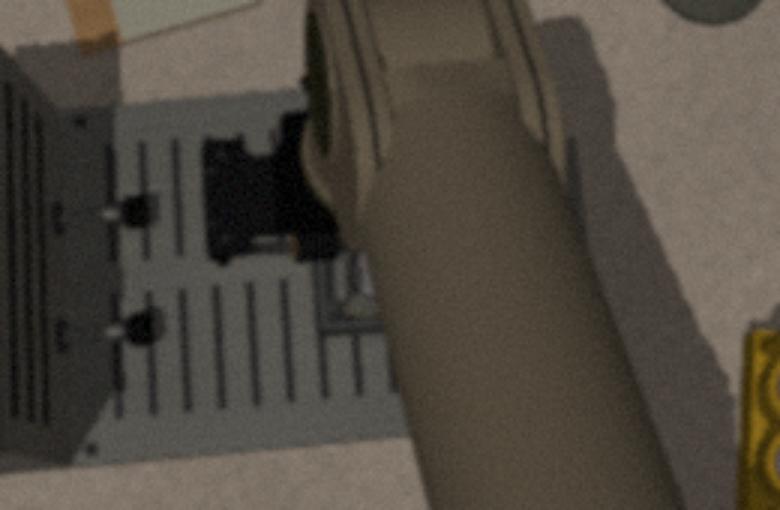

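Call:
play_rows([
  [0,0.21,-0.17,-0.019,0.0003,0,0],
  [0,0.21,-0.17,-0.019,0.0003,0,0],
  [0,0.2,-0.18,-0.019,0.0003,0,0],
  [0,0.19,-0.18,-0.019,0.0003,0,0],
  [0,0.18,-0.19,-0.019,0.0003,0,0],
  [0,0.18,-0.19,-0.019,0.0003,0,0],
  [0,0.17,-0.2,-0.019,0.0003,0,0],
  [0,0.17,-0.2,-0.019,0.0003,0,0],
  [0,0.16,-0.2,-0.019,0.0003,0,0],
  [0,0.16,-0.2,-0.019,0.0003,0,0],
  [0,0,0,0,0,0,0],
  [0,0,0,0,0,0,0],
])

```text
time: 9.25
ee_pos: [0.5353, 0.0542, 0.1005]
eef_rot: [-0.701, 0.713, -0.0, -0.0]
ft_force: [-3.5, -2.5, 5.9]
width: 0.0088
```

Call:
play_rows([
  [0,0.3,0.05,0,0,0,0],
  [0,0.5,0,0,0,0,0],
  [0,0.5,0,0,0,0,0],
  [0,0.5,0,0,0,0,0],
  [0,0.5,0,0,0,0,0],
  [0,0.5,0,0,0,0,0],
  [0,0.5,0,0,0,0,0],
  [0,0.3,0,0,0,0,0],
  [0,0,0,0,0,0,0],
  [0,0,0,0,0,0,0],
])

```text
time: 10.5
ee_pos: [0.5353, 0.09, 0.1005]
eef_rot: [-0.701, 0.713, -0.0, -0.0]
ft_force: [1.4, -4.3, 3.4]
width: 0.009
```

Call:
play_rows([
  [0,0,0,0,0,0,6],
  [0,0,0,0,0,0,6],
  [0,0,0,0,0,0,6],
  [0,0,0,0,0,0,6],
  [0,0,0,0,0,0,6],
  [0,0,0,0,0,0,6],
  [0,0,0,0,0,0,6],
  [0,0,2,0,0,0,7],
  [0,0,3,0,0,0,8],
  [0,0,4,0,0,0,8],
  [0,-3,2,0,0,0,8],
  [0,-4,0,0,0,0,8],
  [0,-4,0,0,0,0,8],
  [-0.2,-4,0,0,0,0,8],
  [0,-2.4,0,0,0,0,8],
  [0,0,0,0,0,0,8],
])

```text
time: 12.5
ee_pos: [0.5328, -0.086, 0.2101]
eef_rot: [-0.7, 0.714, 0.0, -0.001]
ft_force: [0.4, -0.1, -0.7]
width: 0.0798
```

```bash
python3 - <<'E'
from bench import r
from h import *
import cv2
c=r.camera("wrist"); cv2.imwrite("pics/w3.png",c["img"][:,:,::-1]); np.savez("w3.npz",**c)
print(r.read_state())
print(w2px(c,[[.533,-.084,.119],[.5353,.09,.119]]))
E
```

```text
{'time': 12.55, 'joint_positions': array([ 0.4815,  0.1847, -0.4587,  1.6852,  0.0845,  1.2921, -1.5821]), 'joint_vel': array([-0.0223, -0.0045, -0.0299,  0.0025, -0.0059, -0.0021, -0.0062]), 'joint_torque': array([  1.9534, -48.1432,  -1.0939, -38.5159,   0.2623,  -0.0544,
         0.1807]), 'ee_pos': array([ 0.5329, -0.0841,  0.2102]), 'eef_rot': array([-0.7009,  0.7133,  0.0003, -0.0002]), 'ft_force': array([0.9486, 0.6507, 0.9159]), 'torque': array([0.0944, 0.0427, 0.0055]), 'width': 0.0800939390132659}
[[313.7651 243.9876]
 [ 39.2341 245.8423]]
```

View pics/w3.png

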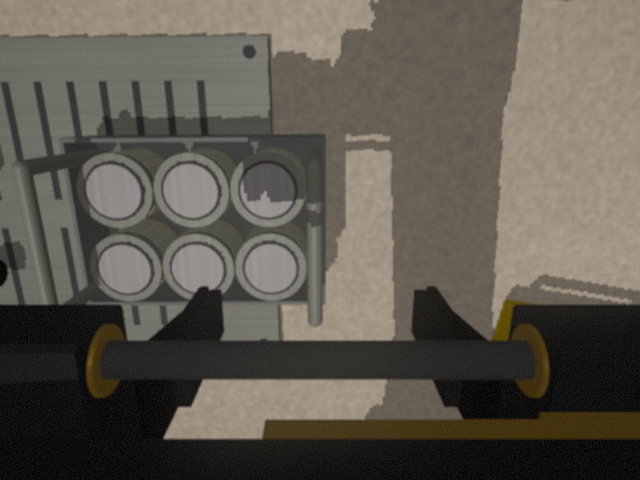

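Call:
play_rows([
  [0,0,-3,0,0,0,6],
  [0,0,-3,0,0,0,6],
  [0,0,-3,0,0,0,6],
  [0,0,-1.5,0,0,0,6],
  [0,0,-0.5,0,0,0,4],
  [0,0,0,0,0,0,0],
  [0,0,0,0,0,0,0],
  [0,0,0,0,0,0,0],
  [0,0,0,0,0,0,0],
  [0,0,0,0,0,0,0],
  [0,0,0,0,0,0,0],
  [0,0,0,0,0,0,0],
  [0,0,0,0,0,0,0],
  [0,0,0,0,0,0,0],
])

```text
time: 14.3
ee_pos: [0.5331, -0.084, 0.1004]
eef_rot: [-0.701, 0.713, 0.0, -0.0]
ft_force: [-1.2, -0.9, 4.1]
width: 0.0089
```

Call:
play_rows([
  [0,0.3,0,0,0,0,0],
  [0,0.5,0,0,0,0,0],
  [0.05,0.6,0,0,0,0,0],
  [0,0.6,0,0,0,0,0],
  [0,0.6,0,0,0,0,0],
  [0.05,0.6,0,0,0,0,0],
  [0,0.6,0,0,0,0,0],
  [0,0.6,0,0,0,0,0],
  [0,0.6,0,0,0,0,0],
  [0,0.6,0,0,0,0,0],
  [0,0.5,0,0,0,0,0],
  [0,0.4,0,0,0,0,0],
  [0,0.3,0,0,0,0,0],
  [0,0.2,0,0,0,0,0],
])

```text
time: 16.05
ee_pos: [0.5342, -0.0152, 0.1004]
eef_rot: [-0.701, 0.713, -0.0, -0.001]
ft_force: [0.3, -6.5, 2.9]
width: 0.0093
```

```bash
cat >f.py <<'E'
from bench import r
from h import *
# readings change only with time; a few camera calls (0.05 s each) give averages
import sys
F=[];Y=[]
for i in range(int(sys.argv[1])):
    s=r.read_state();F.append(np.r_[s["ft_force"],s["torque"]]);Y.append(s["ee_pos"]);r.camera("side")
F=np.array(F);print(F.mean(0),F.std(0),np.mean(Y,0),s["time"])
E
python3 f.py 6
```

```text
[ 0.3409 -5.2036  3.0848 -1.1271  0.0378  0.005 ] [0.3831 0.816  0.4275 0.0553 0.022  0.021 ] [ 0.5342 -0.0149  0.1004] 16.3
```

```bash
python3 - <<'E'
from h import *
c=dict(np.load("top1.npz"));T=c["camera_from_world"];print(-T[:3,:3].T@T[:3,3])
for u,v in ((131,182),(136,298)):
  for z in (.027,.04,.053): print(z,px2w(c,[u/3+180,v/3+200],z))
w=dict(np.load("w3.npz"))
T=w["camera_from_world"];print(-T[:3,:3].T@T[:3,3])
for z in (.027,.04,.053): print(z,px2w(w,[7,272],z))
E
```

```text
[ 0.3139 -0.0204  1.1693]
0.027 [[0.5809 0.1727 0.027 ]]
0.04 [[0.5778 0.1705 0.04  ]]
0.053 [[0.5748 0.1683 0.053 ]]
0.027 [[0.4909 0.1742 0.027 ]]
0.04 [[0.4889 0.1719 0.04  ]]
0.053 [[0.4868 0.1697 0.053 ]]
[ 0.6104 -0.0877  0.3746]
0.027 [[0.4849 0.1873 0.027 ]]
0.04 [[0.4896 0.177  0.04  ]]
0.053 [[0.4943 0.1667 0.053 ]]
```

Call:
play_rows([
  [0,0.1,0,0,0,0,0],
  [0,0.1,0,0,0,0,0],
  [0,0.1,0,0,0,0,0],
  [0,0.1,0,0,0,0,0],
  [0,0.1,0,0,0,0,0],
  [0,0.1,0,0,0,0,0],
  [0,0,0,0,0,0,0],
])

```text
time: 17.23
ee_pos: [0.5342, -0.0089, 0.1004]
eef_rot: [-0.701, 0.713, -0.0, -0.001]
ft_force: [0.4, -5.3, 3.8]
width: 0.0091
```

Call:
play_rows([
  [0,0.1,0,0,0,0,0],
  [0,0.1,0,0,0,0,0],
  [0,0,0,0,0,0,0],
])

```text
time: 17.6
ee_pos: [0.5342, -0.0069, 0.1004]
eef_rot: [-0.701, 0.713, -0.0, -0.001]
ft_force: [-0.4, -5.4, 4.3]
width: 0.0093
```

```bash
python3 f.py 3
```

```text
[-0.2585 -5.6272  3.3478 -1.1385 -0.0128 -0.0211] [0.19   0.4646 0.7404 0.0306 0.0176 0.0332] [ 0.5342 -0.0069  0.1004] 17.7
```

Call:
play_rows([
  [0,0.1,0,0,0,0,0],
  [0,0,0,0,0,0,0],
])

```text
time: 18.0
ee_pos: [0.5342, -0.006, 0.1004]
eef_rot: [-0.701, 0.713, -0.0, -0.001]
ft_force: [0.4, -6.3, 3.3]
width: 0.0089
```

```bash
python3 f.py 3
```

```text
[-0.3309 -5.7387  3.4648 -1.1807  0.0271  0.0244] [0.5402 0.4053 0.3566 0.0208 0.0489 0.0271] [ 0.5342 -0.006   0.1004] 18.1
```

Call:
play_rows([
  [0,0.1,0,0,0,0,0],
  [0,0,0,0,0,0,0],
])

```text
time: 18.4
ee_pos: [0.5342, -0.0049, 0.1004]
eef_rot: [-0.701, 0.713, -0.0, -0.001]
ft_force: [-0.4, -5.5, 4.1]
width: 0.009
```

```bash
python3 f.py 2
```

```text
[-0.1486 -5.3835  3.1717 -1.1848  0.0056 -0.0168] [0.2297 0.1615 0.965  0.0137 0.016  0.0111] [ 0.5342 -0.0049  0.1004] 18.45
```

Call:
play_rows([
  [0,0.1,0,0,0,0,0],
  [0,0,0,0,0,0,0],
])

```text
time: 18.75
ee_pos: [0.5342, -0.004, 0.1004]
eef_rot: [-0.701, 0.713, -0.0, -0.001]
ft_force: [-0.7, -5.5, 3.8]
width: 0.009
```

```bash
python3 f.py 2
```

```text
[-0.2763 -5.3364  2.8558 -1.1912 -0.0192 -0.013 ] [0.3776 0.1819 0.9316 0.0138 0.0182 0.0088] [ 0.5342 -0.004   0.1004] 18.8
```

Lead wall is at about y 0.178 with no contact so far; I'll keep going in 1 mm steps.

Call:
play_rows([
  [0,0.1,0,0,0,0,0],
  [0,0,0,0,0,0,0],
  [0,0,0,0,0,0,0],
])

```text
time: 19.23
ee_pos: [0.5342, -0.003, 0.1004]
eef_rot: [-0.701, 0.713, -0.0, -0.001]
ft_force: [-0.4, -5.6, 3.8]
width: 0.0091
```

Call:
play_rows([
  [0,0.1,0,0,0,0,0],
  [0,0,0,0,0,0,0],
  [0,0,0,0,0,0,0],
])

```text
time: 19.6
ee_pos: [0.5342, -0.0019, 0.1004]
eef_rot: [-0.701, 0.713, -0.0, -0.001]
ft_force: [-0.3, -5.2, 3.5]
width: 0.0092
```

Call:
play_rows([
  [0,0.1,0,0,0,0,0],
  [0,0,0,0,0,0,0],
  [0,0,0,0,0,0,0],
])

```text
time: 19.98
ee_pos: [0.5342, -0.001, 0.1004]
eef_rot: [-0.701, 0.713, -0.0, -0.001]
ft_force: [0.1, -4.9, 3.9]
width: 0.0088
```

Call:
play_rows([
  [0,0.1,0,0,0,0,0],
  [0,0,0,0,0,0,0],
  [0,0,0,0,0,0,0],
])

```text
time: 20.35
ee_pos: [0.5342, 0.0, 0.1004]
eef_rot: [-0.701, 0.713, -0.0, -0.001]
ft_force: [-0.4, -6.0, 3.0]
width: 0.0092
```

```bash
python3 - <<'E'
from bench import r
from h import *
import cv2
c=r.camera("top"); cv2.imwrite("pics/t4.png",cv2.resize(c["img"][225:325,180:310,::-1],None,fx=6,fy=6,interpolation=cv2.INTER_CUBIC))
s=r.read_state();print(s["torque"],s["ft_force"])
E
```

```text
[-1.2145  0.0448  0.0537] [ 0.2298 -4.9439  3.4207]
```

View pics/t4.png

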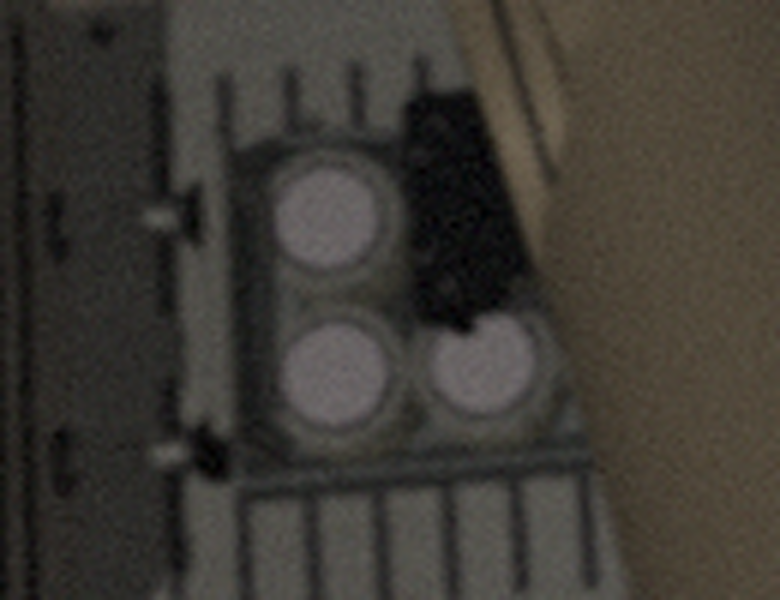

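```bash
python3 - <<'E'
from h import *
c=dict(np.load("top1.npz"))
f=lambda u,v:[u/6+180,v/6+225]
for z in (.04,.053): print(px2w(c,f(204,215),z),px2w(c,f(231,450),z))
print(px2w(c,f(232,215),.064),px2w(c,f(240,450),.064))
E
```

```text
[[0.5798 0.1925 0.04  ]] [[0.489  0.1873 0.04  ]]
[[0.5767 0.1901 0.053 ]] [[0.487  0.1849 0.053 ]]
[[0.573  0.1776 0.064 ]] [[0.4849 0.1796 0.064 ]]
```

Call:
play_rows([
  [0,0.1,0,0,0,0,0],
  [0,0,0,0,0,0,0],
  [0,0,0,0,0,0,0],
])

```text
time: 20.78
ee_pos: [0.5342, 0.0007, 0.1004]
eef_rot: [-0.701, 0.713, -0.0, -0.001]
ft_force: [0.8, -6.7, 3.9]
width: 0.0089
```

```bash
python3 f.py 4
```

```text
[ 0.3768 -6.3365  3.7001 -1.3714 -0.0167  0.0145] [0.4572 0.5069 0.2756 0.0182 0.0322 0.0233] [0.5342 0.0008 0.1004] 20.925
```

Call:
play_rows([
  [0,0.05,0,0,0,0,0],
  [0,0,0,0,0,0,0],
  [0,0,0,0,0,0,0],
])

```text
time: 21.35
ee_pos: [0.5342, 0.0009, 0.1004]
eef_rot: [-0.701, 0.713, -0.001, -0.001]
ft_force: [-0.2, -8.7, 3.3]
width: 0.0091
```

```bash
python3 f.py 4
```

```text
[ 0.0273 -7.6448  3.4005 -1.6351 -0.0112  0.0326] [0.2665 0.6547 0.1997 0.0355 0.036  0.0242] [0.5342 0.0008 0.1004] 21.5
```

Call:
play_rows([
  [0,0.05,0,0,0,0,0],
  [0,0,0,0,0,0,0],
  [0,0,0,0,0,0,0],
])

```text
time: 21.92
ee_pos: [0.5342, 0.001, 0.1004]
eef_rot: [-0.701, 0.713, -0.001, -0.001]
ft_force: [0.3, -7.8, 3.2]
width: 0.009
```

```bash
python3 f.py 4
```

```text
[ 0.3474 -8.5717  3.5308 -1.8332 -0.0451 -0.0227] [0.7273 0.6112 0.5081 0.0166 0.0185 0.0194] [0.5342 0.001  0.1004] 22.075
```

Call:
play_rows([
  [0,0.05,0,0,0,0,0],
  [0,0,0,0,0,0,0],
  [0,0,0,0,0,0,0],
])

```text
time: 22.5
ee_pos: [0.5343, 0.0012, 0.1004]
eef_rot: [-0.701, 0.714, -0.001, -0.001]
ft_force: [-0.5, -10.6, 4.2]
width: 0.0092
```

```bash
python3 f.py 4; python3 - <<'E'
from bench import r
import cv2
c=r.camera("side"); cv2.imwrite("pics/s5.png",cv2.resize(c["img"][200:360,250:430,::-1],None,fx=4,fy=3.7,interpolation=cv2.INTER_CUBIC))
a=r.camera("top"); cv2.imwrite("pics/t5.png",cv2.resize(a["img"][225:325,180:310,::-1],None,fx=6,fy=6,interpolation=cv2.INTER_CUBIC))
E
```

```text
[ 0.4706 -9.5784  3.534  -2.0238 -0.0251 -0.016 ] [0.7421 0.6304 0.4321 0.0089 0.0298 0.0276] [0.5343 0.0012 0.1004] 22.65
```

View pics/t5.png

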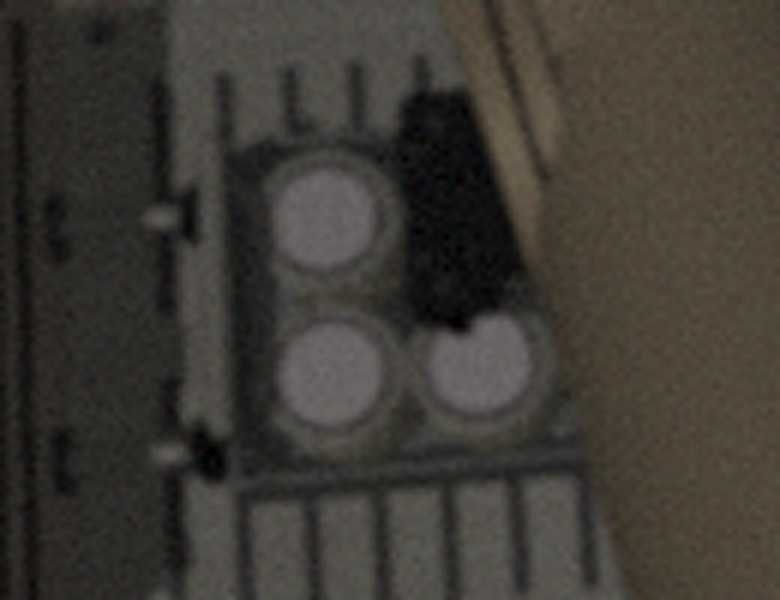

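```bash
python3 - <<'E'
from bench import r
from h import *
import cv2
ims=[np.load("top1.npz")["img"],np.load("t2.npz")["img"]]
cs=[r.camera("top")["img"].astype(float) for _ in range(6)]
ims.append(np.mean(cs,0)); np.savez("t6.npz",img=ims[2],**{k:np.load("t2.npz")[k] for k in("K","camera_from_world")})
o=[]
for i in ims:
    a=np.clip(i[240:320,200:232].astype(float)*2.2,0,255).astype(np.uint8)
    o.append(cv2.resize(a,None,fx=7,fy=7,interpolation=cv2.INTER_CUBIC)); o.append(np.full((560,8,3),255,np.uint8))
cv2.imwrite("pics/cmp.png",np.hstack(o)[:,:,::-1])
E
```

```text
(no output)
```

View pics/cmp.png

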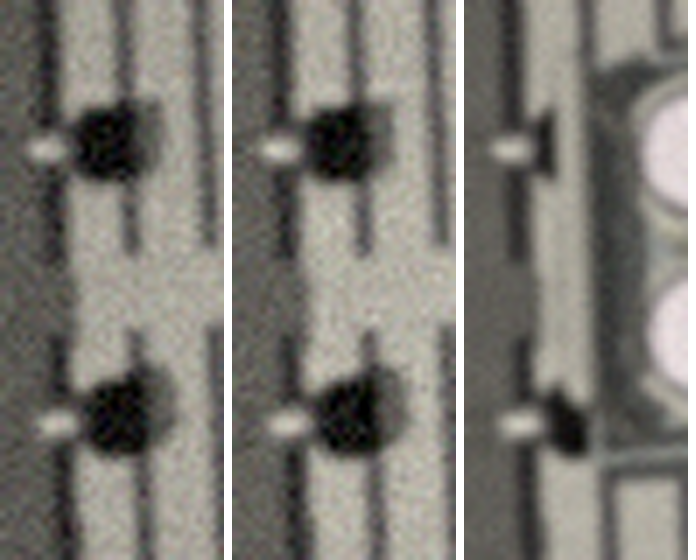

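Call:
play_rows([
  [0,0,0,0,0,0,3],
  [0,0,0,0,0,0,6],
  [0,0,0,0,0,0,6],
  [0,0,0,0,0,0,6],
  [0,0,0,0,0,0,6],
  [0,0,0,0,0,0,6],
  [0,0,0,0,0,0,6],
  [0,0,2,0,0,0,6],
  [0,0,3,0,0,0,6],
  [0,0,4,0,0,0,6],
  [0,0,2,0,0,0,6],
  [0,-4,0,0,0,0,6],
  [0,-5,0,0,0,0,6],
  [0,-5,0,0,0,0,6],
  [0,-5,0,0,0,0,6],
  [0,-5,0,0,0,0,6],
  [0,-5,0,0,0,0,6],
  [0,0,0,0,0,0,6],
])

```text
time: 25.35
ee_pos: [0.5324, -0.2913, 0.2096]
eef_rot: [-0.699, 0.715, 0.0, -0.001]
ft_force: [-0.7, 0.5, 0.3]
width: 0.06
```

```bash
python3 - <<'E'
from bench import r
from h import *
import cv2
c=r.camera("top");im=np.mean([c["img"]]+[r.camera("top")["img"] for _ in range(3)],0)
np.savez("t7.npz",img=im,K=c["K"],camera_from_world=c["camera_from_world"])
a=np.clip(im[215:335,185:325]*1.8,0,255).astype(np.uint8)
cv2.imwrite("pics/t7.png",cv2.resize(a,None,fx=5,fy=5,interpolation=cv2.INTER_CUBIC)[:,:,::-1])
print(r.read_state()["ft_force"])
E
```

```text
[-0.8145  0.8021  0.4832]
```

View pics/t7.png

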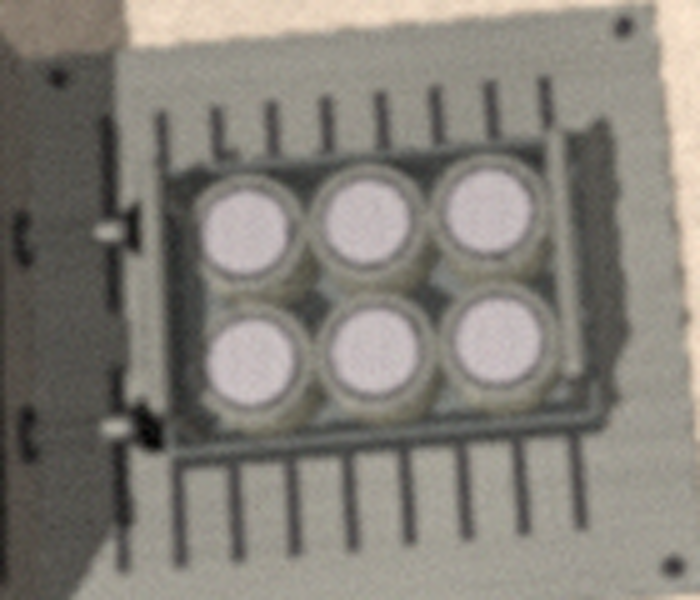

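```bash
python3 - <<'E'
from h import *
c=dict(np.load("t7.npz"))
f=lambda l:(np.array(l,float)+.5)/5-.5+[185,215]
t=px2w(c,f([(245,234),(368,222),(488,211),(252,361),(375,350),(499,341)]),.079)[:,:2]
v=t[0]-t[2]+t[3]-t[5]; w=t[:3].mean(0)-t[3:].mean(0)
print(t.mean(0),np.degrees(np.arctan2(-v[0],v[1])),np.degrees(np.arctan2(w[1],w[0])))
b=px2w(c,f([(556,130),(575,375)]),.119);print("trailbar",b, "spacing",np.linalg.norm(v)/4,np.linalg.norm(w))
E
```

```text
[0.5356 0.0886] -0.9287000723117279 -0.6887850704986392
trailbar [[0.5871 0.0004 0.119 ]
 [0.4807 0.0025 0.119 ]] spacing 0.053867187201014376 0.0575006147324567
```

```bash
python3 -c "
from bench import r
print(r.close_job())"
```

```text
the job is handed in; nothing more can be done
None
```

The carrier is standing flat and square on the deck with its leading wall against the buffers. I released it, backed the arm off and handed the job in at about 25.5 s.

**What I did:** I gripped the leading handle and tilted the carrier about 11° to lift its front edge over the deck's step. I carried it forward until its middle had passed the edge, then lowered it flat. I drew it 36 mm further by the leading handle, then re-gripped the trailing handle and pushed it on, using 1 mm and then 0.5 mm steps near the buffers.

**Buffer contact:** Contact came with the leading wall at about y = 0.183 m. The push rose from about 5.4 N of sliding friction to about 9.6 N, so I estimate the buffers carried about 4 N. Single readings went as high as 10.6 N in total, friction included.

**Last checks:**
- **Squareness:** the carrier measured -0.7° to -0.9° in yaw, against about -0.8° for the deck.
- **Position after release:** the trailing handle was at y of about 0.0015 m, against 0.0012 m while gripped, so I saw no spring-back within camera accuracy.
- **Arm clear:** wrist force was close to zero after backing off.
- **Bystanders:** I did not move towards the other things on the bench, but I took no final picture of them.

**One disagreement:** while I was feeling for contact, the top view seemed to show a gap at the far buffer. Comparing it with earlier pictures, I concluded the leading handle was hiding the buffer noses. The contact therefore rests on the force and moment readings, because the noses cannot be seen in the final picture.

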